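Post the slide box through the chute's swing flap

ROBOT

A 7-joint arm with a two-finger parallel gripper is mounted at the origin on a cart in front of the work surface, level with it; the furniture and walls round the work are solid. World frame = base frame: x ahead of the robot, y to its left, z up, the work surface at z = 0. Lengths are in m, angles in rad, forces in N, time in s.
With the tool pointing down it reaches from about 0.425 to 0.875 m from the base axis. Payload 4.7 kg.
Tool frame: the origin (TCP) lies midway between the tips of the shut fingers; the grasp point (between the pads) lies 19 mm behind it; z points along the fingers, x is the direction in which the jaws open and shut, and the axes are right-handed (so a half turn about z gives the same grasp; the last joint's range is limited). The gripper opens to 87 mm and grips with 3 to 60 N. Pads are 19 mm wide; open, the fingers measure 117 mm over their backs; the gripper's body (75 mm by 190 mm) begins 51 mm behind the grasp point.
Start: joints at [1.3, 0.321, -0.07, 1.45, 0.023, 1.371, -0.057], TCP at [0.183, -0.624, 0.223] pointing down, gripper open.
Joint ranges: [-2.86, 2.86], [-0.3, 2.09], [-1.38, 1.24], [0.06, 2.45], [-1.56, 4.7], [0.09, 2.05], [-2.69, 2.69]. Speed limits (rad/s): [2.57, 2.57, 3.14, 3.14, 3.14, 3.14, 3.14].

INTERFACE

Orientations are given as a rotation vector (axis times angle).
In Python, from bench import get_state, eyes, ticket gives the robot as it stands.
- The arm moves only by the tool carry_out, never from a script. Its argument "motion" is a list of rows, each a list of 2 entries, a list of its own where there are three numbers: the shift along the world's x, y, z in m, then the turn about the world's z in rad. A call has 1 to 20 rows; each row is the pose to reach, as a shift and turn from the pose commanded when the call began; what a row does not reach only later rows make up. A row lasts 1/10 s, in which the tool goes at most 50 mm and 8.59 degrees, less where a joint would pass 70% of its speed; a pose out of reach is approached as far as the arm can. A call with a gripper value outside its range is refused whole. "grip" is the gripper command: -1 is fully open, 1 is shut, values between are in proportion, set as the call begins (left out, the last holds). The fingers move at their own pace and stop on an object; "squeeze" is the grip in N (left out, the last holds). Time passes only in rows, so rows that repeat a pose let the fingers close. It gives the time, the measured TCP pose, the force and the opening at its end, in the units of the state.
- get_state(): the state, without advancing time (a new reading comes with each control period).
- eyes.get_image(name): name is "scene" or "top" or "wrist"; returns a dict with "pixels" (400x640x3 uint8, blue, green, red), "mtx" (3x3 intrinsics, pixels), "extrinsics" (4x4, takes a point from camera to world coordinates). Camera axes: x right, y down, z forward; pixel columns grow to the right and rows downward; lengths in m; the calibration is good to about 2 mm. A picture is of the moment at which its call begins. There is no depth.
- ticket.close_job(): hands the job in, once; it reports no verdict.
The state is a dict: "time": time; "joint_positions": joint angles; "qd": joint speeds; "joint_torque": joint torques, N m; "position": TCP position; "tool_rot": TCP orientation; "ft_force": force on the tool from outside, world axes, zero at the start; "torque": the same for the moment, N m; "grip_width": opening from 0.0 (shut) to 1.0 (fully open).
Only numpy, scipy, OpenCV 4.12 (cv2) and the standard library are available. Lean on these libraries where they do the work, as an engineer would, in place of code of your own. Each camera call takes 0.05 s, during which the arm holds its last target. There are 200 camera calls.

TASK

Swing the orange spring flap of the drop chute aside by pressing its steel handle bar to the left with one fingertip, and while you hold it open push the small slide box along the deck with the other fingertip, under the flap and in through the mouth, until it drops into the bin behind it. Then let the flap spring shut. Only push: do not pick up the box, and leave the drum, the cap and the vials where they stand.

Things in the scene. Friction and masses are not known exactly. Their poses are not given: they have to be found in the camera images.
- chute: Fixed drop chute. Origin on the table below the middle of its mouth, in the mouth plane; x points into the mouth, y left, z up (all chute sizes in this frame, mm). Metal deck, top z 66, from x -127 to its inner edge at x +1. Two guide rails 6 high on the deck (x -124 to -2, |y| 24 to 28) form the lane for the box. Ledge at deck height right of the lane: x -75 to 0, y -26 to -81.
- mouth (a point): Middle of the mouth's sill, at deck height in the mouth plane (chute 0, 0, 66). The mouth is 52 mm wide and 30 mm high. The front plate round it is 4 mm thick (x 0 to 4) and rises to z 147 over y -13 to +33, to z 118 elsewhere. The deck ends here: the box tips in and falls once its middle is past x +1; with its rear end pushed to x -9 it falls for certain.
- bin (a point): Middle of the bin's floor (chute 41, 0, 4 mm). The bin of pale clear plastic behind the mouth is 80 mm deep (x 1 to 81), 70 mm wide (y +-35) and roofed at z 100 mm.
- flap (a joint): Angle of the orange swing flap, rad: 0 shut, growing as its foot swings to the chute's +y (left) and up; stop at 1.2. From 0.75 on it is clear of the box's path. A spring shuts it: about 0.04 N m at 0, 0.1 at 0.9, which is 1 to 3 N at the handle bar. The box cannot push it open.
- flap_pivot (a point): The flap's pivot, at chute y +16, z 132 mm; its axis runs along the chute's x. The flap is 3 mm thick (x -5 to -2 mm), hangs 64 mm down in front of the mouth and ends 2 mm over the deck.
- handle_root (a point): Axis of the flap's steel handle bar where it leaves the flap, 7.5 mm before the mouth plane. The bar, 8 mm thick, runs 110 mm from here to the chute's -x, level over the lane. Its axis in the chute's frame: y 2, z 90 mm at flap 0 (4 mm free over the box); y 36, z 93 at 0.8 rad; y 40, z 95 at 0.9; y 50, z 104 at 1.2. An upright finger right of it can press it left and slide along it.
- handle_near (a point): Centre of the black ball (12 mm) at the handle bar's end nearest the robot.
- slide_box: Small yellow and brown closed slide box, 38 x 56 x 16 mm, 40 g, lying flat on the deck in the lane; origin at the middle of its underside, its y axis (56 mm) along the lane. At the start its origin is 42 to 56 mm before the mouth plane.
- drum: Black sanding drum, 18 mm across, 22 mm high, standing loose on the ledge right of the lane; origin under its middle. To be left alone.
- lid_red: Red vial cap, 39 x 36 x 9 mm, loose on the ledge right of the lane; origin under its middle. To be left alone.
- vial_blue: Vial with blue cap, 36 mm across, 60 mm high, loose on the table left of the bin; origin under its middle. To be left alone.
- vial_red: Vial with red cap, 39 mm across, 60 mm high, loose on the table right of the chute; origin under its middle. To be left alone.
Mind the look-alikes: they are no part of the job. What is shaped like the chute but pink is not meant. There is more than one size of the slide_box; the job needs the smaller.

How it is judged:
On the way, in this order (a step that is already met when the one before it is completed fails the run):
1. a finger holds the flap open while the box is still outside (value of joint flap above 0.6 rad and contact force between the fingers and chute above 0.2 N and x of slide_box in the frame of chute below -0.02 m), for 0.1 s.
2. the box is pushed under the flap by a fingertip while a finger holds it open (value of joint flap above 0.5 rad and contact force between the fingers and chute above 0.1 N and contact force between the fingers and slide_box above 0.005 N and x of slide_box in the frame of chute between -0.017 and 0.02 m), for 0.02 s.
At the end, for the whole second after the job is handed in: The slide box lies at rest inside the bin (its origin behind the mouth plane, between the bin's walls and more than 11 mm below the deck's top), the flap is shut (under 0.1 rad), and drum, cap and vials are within 20 mm of where they stood (x of slide_box in the frame of chute between 0.004 and 0.084 m and z of slide_box in the frame of chute below 0.055 m and y of slide_box in the frame of chute between -0.038 and 0.038 m and value of joint flap below 0.1 rad and linear speed of slide_box below 0.03 m/s and distance of each of drum, lid_red, vial_blue, vial_red from where it was at the start of the episode below 0.02 m); the robot touches nothing.
It fails at once if the slide box is lifted (more than 12 mm off the deck) (z of slide_box in the frame of chute above 0.078 m).
It fails at once if a bystander (drum, cap or vial) is moved by more than 20 mm (distance of any of drum, lid_red, vial_blue, vial_red from where it was at the start of the episode above 0.02 m).
It also fails if it takes over 35 s, if anything falls off the work surface, if the arm or the gripper's body presses on something with over 40 N, if the wrist force passes 120 N, or if a joint passes its speed limit or range.

## Working session

There is one attempt and no reset: what is moved stays moved. The work goes in short steps, Python scripts to look and compute and a tool call to move; the robot and the scene stay as the last step left them, time stands still between calls to the robot, and variables do not carry over. Pictures are saved under pics/ and viewed, about 8 in all and at most 12, crops included, and the job is handed in when it is done.

Besides the shell and the picture viewer there is one more tool, called after ">>>" as a command line: name --argument value ..., lists and objects as JSON in quotes. carry_out: Moves the arm, as the interface text tells. Its arguments: {"type":"object","properties":{"motion":{"type":"array","items":{"type":"array"}},"grip":{"type":"number"},"squeeze":{"type":"number"}},"required":["motion"]}

```bash
mkdir -p pics; ls; python3 - <<'E'
from bench import get_state, eyes
import cv2, numpy as np
s=get_state(); print({k:np.round(v,3).tolist() for k,v in s.items()})
for n in ("scene","top","wrist"):
    d=eyes.get_image(n); cv2.imwrite(f"pics/{n}0.png",d["pixels"]); np.savez(f"pics/{n}0.npz",**d)
    print(n,np.round(d["mtx"],1).tolist(),np.round(d["extrinsics"],3).tolist())
E
```

```text
pics
{'time': 0.0, 'joint_positions': [1.3, 0.322, -0.07, 1.452, 0.023, 1.371, -0.057], 'qd': [0.001, 0.001, -0.0, 0.001, 0.001, -0.001, -0.001], 'joint_torque': [-0.001, -49.129, -0.404, -31.253, -0.064, 0.044, 0.0], 'position': [0.182, -0.623, 0.221], 'tool_rot': [-2.513, 1.883, 0.003], 'ft_force': [0.874, -0.187, 0.012], 'torque': [0.003, 0.006, -0.002], 'grip_width': 0.994}
scene [[417.3, 0.0, 319.8], [0.0, 417.3, 197.1], [0.0, 0.0, 1.0]] [[-0.911, -0.229, 0.344, 0.231], [-0.412, 0.46, -0.787, 0.671], [0.022, -0.858, -0.513, 0.571], [0.0, 0.0, 0.0, 1.0]]
top [[482.3, 0.0, 325.3], [0.0, 482.3, 197.3], [0.0, 0.0, 1.0]] [[0.03, -0.974, 0.226, 0.321], [-1.0, -0.03, 0.003, -0.072], [0.003, -0.226, -0.974, 1.124], [0.0, 0.0, 0.0, 1.0]]
wrist [[289.2, 0.0, 318.1], [0.0, 289.2, 200.5], [0.0, 0.0, 1.0]] [[0.281, -0.932, -0.23, 0.244], [-0.96, -0.273, -0.065, -0.606], [-0.002, 0.24, -0.971, 0.384], [0.0, 0.0, 0.0, 1.0]]
```

View pics/top0.png

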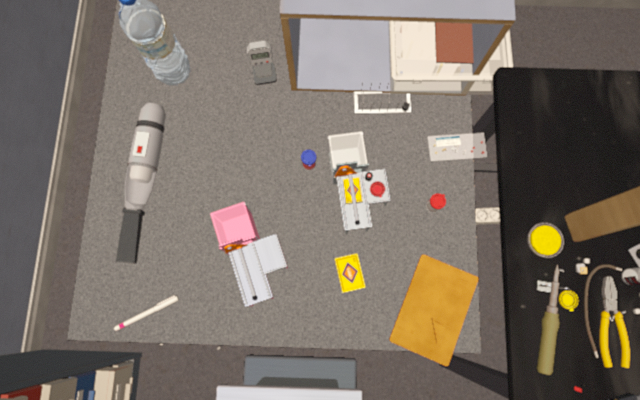

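View pics/scene0.png

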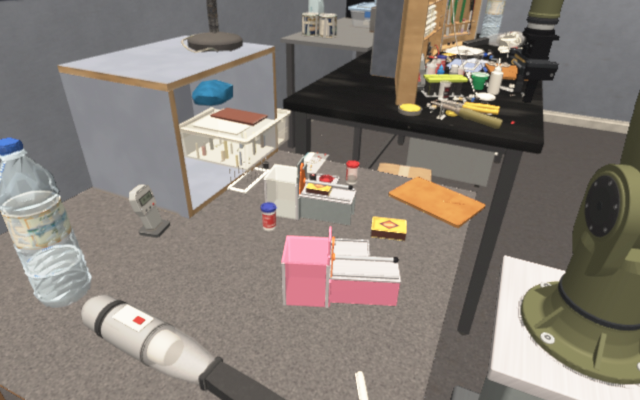

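The top view shows the white chute (the real one) near (350,185) with the bin away from the robot. The pink look-alike is at (240,255), and the larger box lies loose at (350,272). I'll zoom in next.

```bash
python3 - <<'E'
import cv2
i=cv2.imread("pics/top0.png")[120:240,285:455]
a=cv2.resize(i,None,fx=4.7,fy=4.7,interpolation=cv2.INTER_CUBIC); cv2.imwrite("pics/topc.png",a)
E
```

```text
(no output)
```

View pics/topc.png

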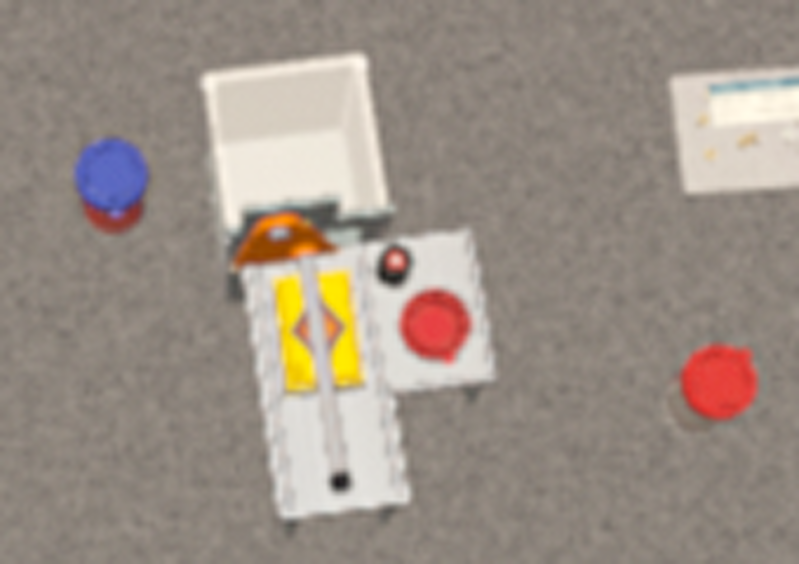

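The crop shows the deck's near corners at (280,520) and (410,500), the ball at (340,481), and the ledge's right edge from (472,232) to (493,380). The box spans about (275–362, 272–390). Next I register the chute pose from these points.

```bash
cat > h.py <<'E'
import numpy as np, cv2
def cast(d,uv,z):
    K,E=d["mtx"],d["extrinsics"]
    r=E[:3,:3]@np.linalg.solve(K,[uv[0],uv[1],1.]); t=(z-E[2,3])/r[2]
    return E[:3,3]+t*r
def proj(d,p):
    E=d["extrinsics"]; c=E[:3,:3].T@(np.asarray(p)-E[:3,3]); q=d["mtx"]@c; return q[:2]/q[2]
def fit(local,world):   # 2D rigid: yaw, origin
    L,W=np.array(local,float),np.array(world,float); l,w=L-L.mean(0),W-W.mean(0)
    a=np.arctan2((l[:,0]*w[:,1]-l[:,1]*w[:,0]).sum(),(l*w).sum())
    R=np.array([[np.cos(a),-np.sin(a)],[np.sin(a),np.cos(a)]]); o=W.mean(0)-R@L.mean(0)
    return a,R,o,np.linalg.norm((L@R.T+o)-W,axis=1)
E
python3 - <<'E'
from h import *
d=np.load("pics/top0.npz")
f=lambda u,v:((u+.5)/4.7-.5+285,(v+.5)/4.7-.5+120)
pts=[((280,520),.066,(-.127,.028)),((410,500),.066,(-.127,-.028)),((340,481),.090,(-.1175,.002)),((472,232),.066,(0,-.081)),((493,380),.066,(-.075,-.081))]
W=[cast(d,f(*p),z)[:2] for p,z,_ in pts]
a,R,o,e=fit([p[2] for p in pts],W)
print(np.round(W,4).tolist(),"yaw",a,"o",o,"res",e)
for c in [(275,278),(350,272),(362,383),(287,391)]:
    print("box",np.round(R.T@(cast(d,f(*c),.082)[:2]-o),4))
for n,c,z in(("drum",(397,258),.088),("cap",(435,325),.075)): print(n,np.round(R.T@(cast(d,f(*c),z)[:2]-o),4))
E
```

```text
[[0.493, -0.1119], [0.5044, -0.1732], [0.5082, -0.1384], [0.6373, -0.2023], [0.5638, -0.2124]] yaw 0.16464261521650003 o [ 0.62420185 -0.12142778] res [0.00303245 0.0034309  0.00040132 0.0009371  0.00122605]
box [-0.0147  0.0176]
box [-0.0165 -0.0183]
box [-0.0709 -0.0157]
box [-0.07    0.0199]
drum [-0.0143 -0.0407]
cap [-0.046  -0.0553]
```

>>> carry_out --motion '[[[0.0,0.0,0.05],0.0],[[0.03,0.04,0.06],-0.02],[[0.06,0.08,0.06],-0.04],[[0.09,0.12,0.06],-0.06],[[0.12,0.16,0.06],-0.08],[[0.145,0.2,0.06],-0.1],[[0.17,0.24,0.06],-0.119],[[0.195,0.28,0.06],-0.119],[[0.22,0.32,0.05],-0.119],[[0.245,0.36,0.03],-0.119],[[0.27,0.4,0.01],-0.119],[[0.295,0.43,0.0],-0.119],[[0.318,0.454,-0.01],-0.119],[[0.318,0.454,-0.01],-0.119],[[0.318,0.454,-0.01],-0.119]]' --grip 0.71

```text
time: 1.65
position: [0.5005, -0.1693, 0.2121]
tool_rot: [2.399, -2.027, -0.002]
ft_force: [-0.1, -0.2, 0.4]
grip_width: 0.144
```

```bash
python3 - <<'E'
from bench import get_state, eyes
from h import *
s=get_state(); print({k:np.round(s[k],4).tolist() for k in("time","position","tool_rot","ft_force","grip_width")})
d=eyes.get_image("wrist"); np.savez("pics/w1.npz",**d); print(np.round(d["extrinsics"],3).tolist())
i=d["pixels"][:, 60:580]; cv2.imwrite("pics/w1.png",cv2.resize(i,None,fx=1.5,fy=1.5,interpolation=cv2.INTER_CUBIC))
E
```

```text
{'time': 1.65, 'position': [0.5005, -0.1693, 0.2121], 'tool_rot': [2.3991, -2.0271, -0.0017], 'ft_force': [-0.0777, -0.2196, 0.3695], 'grip_width': 0.1442}
[[0.167, -0.957, -0.238, 0.564], [-0.986, -0.162, -0.039, -0.159], [-0.001, 0.241, -0.971, 0.374], [0.0, 0.0, 0.0, 1.0]]
```

View pics/w1.png

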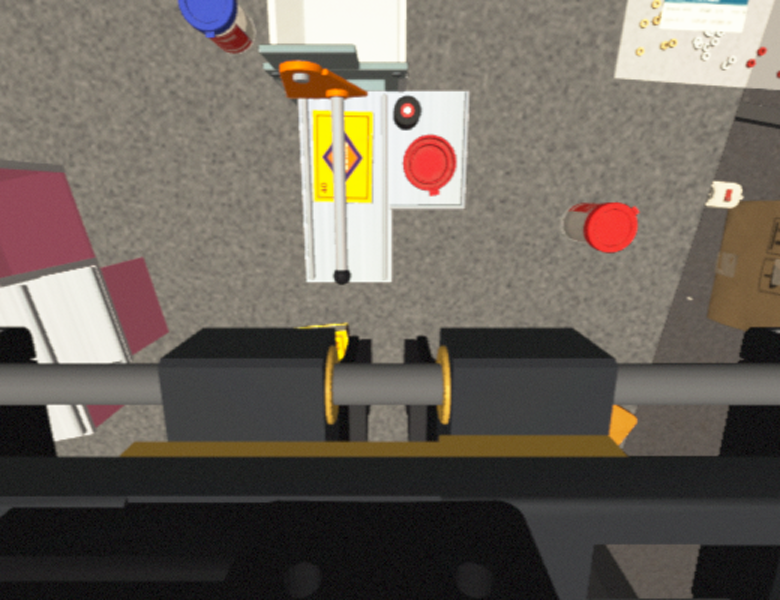

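The wrist view shows the chute squarely. The deck's near corners are at (307,282) and (391,282), the ball at (342,277), the ledge's right edge from (469,92) to (464,207), and the box spans (313–372, 111–203). Next I refine the pose from these.

```bash
python3 - <<'E'
from h import *
d=np.load("pics/w1.npz"); im=d["pixels"]
f=lambda u,v:((u+.5)/1.5-.5+60,(v+.5)/1.5-.5)
g=cv2.cvtColor(im,cv2.COLOR_BGR2GRAY)
c=np.float32([f(307,282),f(391,282),f(469,92),f(464,207)]).reshape(-1,1,2)
c=cv2.cornerSubPix(g,c,(3,3),(-1,-1),(3,30,.01)).reshape(-1,2); print(c*1.5-[90,0])
dark=(g<50).astype(np.uint8); dark[200:]=0; dark[:175]=0; dark[:,:270]=0; dark[:,310:]=0
m=cv2.moments(dark,True); ball=(m["m10"]/m["m00"],m["m01"]/m["m00"]); print("ball",np.array(ball)*1.5-[90,0],m["m00"])
P=[tuple(x) for x in c]+[ball]; Z=[.066]*4+[.09]; L=[(-.127,.031),(-.127,-.031),(0,-.081),(-.075,-.081),(-.1175,.002)]
W=[cast(d,p,z)[:2] for p,z in zip(P,Z)]; print(np.round(W,4).tolist())
print("deck width",np.linalg.norm(W[0]-W[1]),"ledge",np.linalg.norm(W[2]-W[3]))
a,R,o,e=fit(L,W); print("yaw",a,"o",o,"res",np.round(e,4))
hsv=cv2.cvtColor(im,cv2.COLOR_BGR2HSV); y=cv2.inRange(hsv,(22,120,120),(35,255,255)); y[140:]=0; y[:,:260]=0;y[:,320:]=0
pt=cv2.findNonZero(y).reshape(-1,2)
q=np.array([R.T@(cast(d,p,.082)[:2]-o) for p in pt]); print("box x",q[:,0].min(),q[:,0].max(),"y",q[:,1].min(),q[:,1].max())
x,yy,w,h=cv2.boundingRect(pt); print("box rear mid",[np.round(R.T@(cast(d,(u,yy+h-.5),.082)[:2]-o),4) for u in(x+5,x+w-5)])
# tool in chute frame
print("tool",R.T@(np.array([.5005,-.1693])-o))
E
```

```text
[[305.99822998 281.32958984]
 [390.55645752 281.45117188]
 [468.76928711  90.61572266]
 [463.37255859 207.95599365]]
ball [341.78947368 276.34210526] 57.0
[[0.4931, -0.1114], [0.5032, -0.1718], [0.6371, -0.2008], [0.563, -0.213], [0.506, -0.1382]]
deck width 0.06128387013283002 ledge 0.07508407866643353
yaw 0.16724037269963654 o [ 0.62320318 -0.12061104] res [0.0003 0.0005 0.0005 0.0003 0.0011]
box x -0.06973771770046948 -0.013881270582803983 y -0.018527673630900958 0.020288772768474718
box rear mid [array([-0.0702,  0.0164]), array([-0.0702, -0.0141])]
tool [-0.12909607 -0.02758425]
```

Residuals are under 1.1 mm, with yaw 0.167 and origin (0.623, -0.1206). The box's rear is at -70 mm. I lower the fingers behind the box, just right of the bar.

>>> carry_out --motion '[[[0.037,0.002,0.0],0.0],[[0.037,0.002,-0.04],0.0],[[0.037,0.002,-0.08],0.0],[[0.037,0.002,-0.11],0.0],[[0.037,0.002,-0.137],0.0],[[0.037,0.002,-0.137],0.0],[[0.037,0.002,-0.137],0.0]]'

```text
time: 2.4
position: [0.5369, -0.1697, 0.0757]
tool_rot: [2.394, -2.033, 0.0]
ft_force: [0.2, 0.9, 0.2]
grip_width: 0.145
```

```bash
cat >> h.py <<'E'
A=.1672; RC=np.array([[np.cos(A),-np.sin(A)],[np.sin(A),np.cos(A)]]); OC=np.array([.6232,-.1206])
def report():
    from bench import get_state
    s=get_state(); p=np.array(s["position"]); print("t",round(float(s["time"]),2),"tool chute",np.round(RC.T@(p[:2]-OC),4),"z",round(p[2],4),
      "F chute",np.round(RC.T@np.array(s["ft_force"][:2]),2),"Fz",np.round(s["ft_force"][2],2),"grip",np.round(s["grip_width"],3),"rot",np.round(s["tool_rot"],3))
def shot(name,cam):
    from bench import eyes
    d=eyes.get_image(cam); np.savez(f"pics/{name}.npz",**d); return d
E
python3 - <<'E'
from h import *
report()
d=shot("w2","wrist"); cv2.imwrite("pics/w2.png",cv2.resize(d["pixels"][0:300,140:520],None,fx=2,fy=2,interpolation=cv2.INTER_CUBIC))
E
```

```text
t 2.4 tool chute [-0.0932 -0.034 ] z 0.0757 F chute [0.34 0.82] Fz 0.24 grip 0.145 rot [ 2.394 -2.033  0.   ]
```

View pics/w2.png

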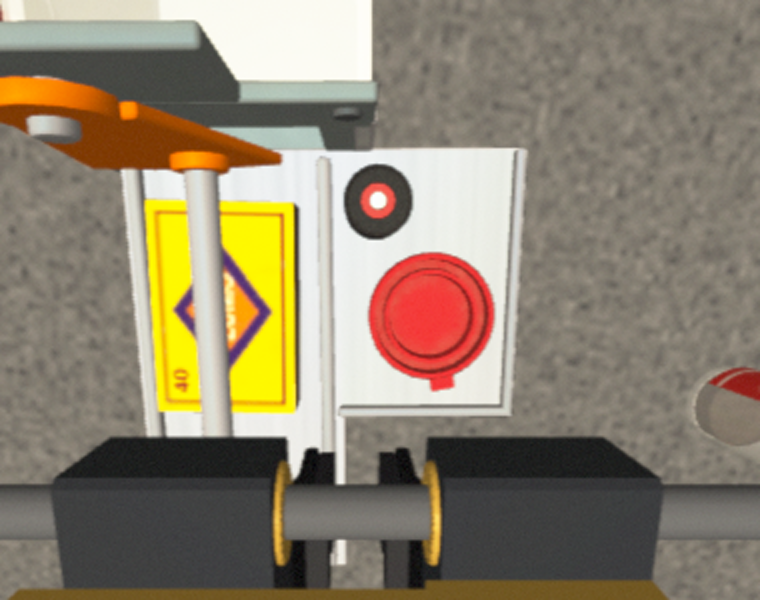

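The fingers stand right of the bar and behind the box. The bar runs at about (210,160–435), and the drum and cap are untouched. I press left now.

>>> carry_out --motion '[[[-0.001,0.005,0.0],0.0],[[-0.0015,0.01,0.0],0.0],[[-0.0025,0.015,0.0],0.0],[[-0.0035,0.02,0.0],0.0],[[-0.004,0.025,0.0],0.0],[[-0.005,0.03,0.0],0.0],[[-0.006,0.035,0.0],0.0],[[-0.0065,0.04,0.0],0.0],[[-0.0075,0.044,0.0],0.0],[[-0.008,0.048,0.0],0.0],[[-0.008,0.048,0.0],0.0],[[-0.008,0.048,0.0],0.0]]'

```text
time: 3.65
position: [0.5301, -0.1202, 0.0759]
tool_rot: [-2.397, 2.03, -0.002]
ft_force: [-0.1, -2.3, 1.6]
grip_width: 0.149
```

```bash
python3 - <<'E'
from h import *
report()
d=shot("w3","wrist"); cv2.imwrite("pics/w3.png",cv2.resize(d["pixels"][0:300,140:520],None,fx=2,fy=2,interpolation=cv2.INTER_CUBIC))
E
```

```text
t 3.65 tool chute [-0.0918  0.0159] z 0.0759 F chute [-0.48 -2.26] Fz 1.56 grip 0.149 rot [-2.397e+00  2.030e+00 -2.000e-03]
```

View pics/w3.png

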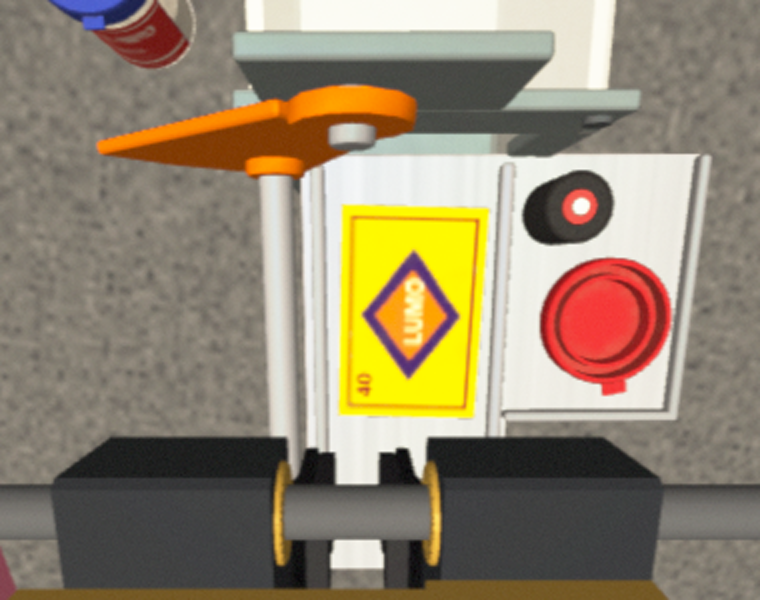

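The flap is open, with the bar root at about (277,178) and about 2.3 N on the tool. I check the angle from the bar's y.

```bash
python3 - <<'E'
from h import *
d=np.load("pics/w3.npz"); 
for uv in [(277,185),(277,220),(280,300),(283,400)]:
    p=((uv[0]+.5)/2-.5+140,(uv[1]+.5)/2-.5); print(np.round(RC.T@(cast(d,p,.096)[:2]-OC),4))
for uv in [(340,413),(473,417),(342,206),(488,208)]:
    p=((uv[0]+.5)/2-.5+140,(uv[1]+.5)/2-.5); print("box",np.round(RC.T@(cast(d,p,.082)[:2]-OC),4))
E
```

```text
[-0.0109  0.0337]
[-0.0187  0.0339]
[-0.0373  0.0339]
[-0.0623  0.0339]
box [-0.0695  0.0199]
box [-0.0707 -0.0173]
box [-0.0144  0.0189]
box [-0.0149 -0.0186]
```

The bar is at y 34, so the flap is at about 0.77 rad. The fingers are slimmer than assumed, so I open to about 20 mm, which opens the flap further and centres the pushing finger. Then I push.

>>> carry_out --motion '[[[0.0,0.0,0.0],0.0],[[0.0,0.0,0.0],0.0],[[0.0,0.0,0.0],0.0],[[0.004,0.0007,0.0],0.0],[[0.008,0.0014,0.0],0.0],[[0.011,0.0019,0.0],0.0],[[0.014,0.0024,0.0],0.0],[[0.017,0.0029,0.0],0.0],[[0.02,0.0034,0.0],0.0],[[0.023,0.0039,0.0],0.0],[[0.026,0.0044,0.0],0.0],[[0.029,0.0049,0.0],0.0],[[0.032,0.0054,0.0],0.0],[[0.035,0.0059,0.0],0.0],[[0.038,0.0064,0.0],0.0],[[0.041,0.0069,0.0],0.0],[[0.044,0.0074,0.0],0.0]]' --grip 0.54

```text
time: 5.4
position: [0.5738, -0.1124, 0.0756]
tool_rot: [2.398, -2.03, -0.0]
ft_force: [-1.8, -3.5, 0.4]
grip_width: 0.232
```

```bash
python3 - <<'E'
from h import *
report()
d=shot("w4","wrist"); cv2.imwrite("pics/w4.png",cv2.resize(d["pixels"][0:300,140:520],None,fx=2,fy=2,interpolation=cv2.INTER_CUBIC))
E
```

```text
t 5.4 tool chute [-0.0473  0.0163] z 0.0756 F chute [-2.36 -3.14] Fz 0.42 grip 0.232 rot [ 2.398 -2.03  -0.   ]
```

View pics/w4.png

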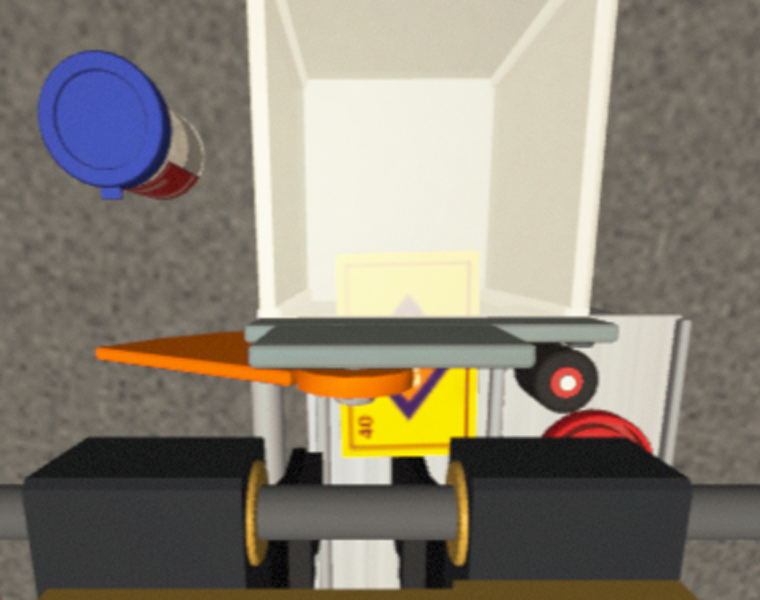

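The box is halfway through the mouth, with its rear edge at row 455. The flap is held aside and the drum and cap stand. I back off 2 mm, raise to clear the tall plate, and push on.

>>> carry_out --motion '[[[-0.002,-0.0003,0.0],0.0],[[-0.003,-0.0005,0.002],0.0],[[-0.003,-0.0005,0.0035],0.0],[[-0.003,-0.0005,0.0035],0.0],[[0.0,0.0,0.0035],0.0],[[0.003,0.0005,0.0035],0.0],[[0.006,0.001,0.0035],0.0],[[0.009,0.0015,0.0035],0.0],[[0.012,0.002,0.0035],0.0]]'

```text
time: 6.35
position: [0.5857, -0.1105, 0.079]
tool_rot: [2.397, -2.03, -0.001]
ft_force: [-2.3, -3.2, 1.1]
grip_width: 0.23
```

```bash
python3 - <<'E'
from h import *
report()
d=shot("w5","wrist"); cv2.imwrite("pics/w5.png",cv2.resize(d["pixels"][0:300,140:520],None,fx=2,fy=2,interpolation=cv2.INTER_CUBIC))
E
```

```text
t 6.35 tool chute [-0.0353  0.0162] z 0.079 F chute [-2.77 -2.78] Fz 1.14 grip 0.23 rot [ 2.397e+00 -2.030e+00 -1.000e-03]
```

View pics/w5.png

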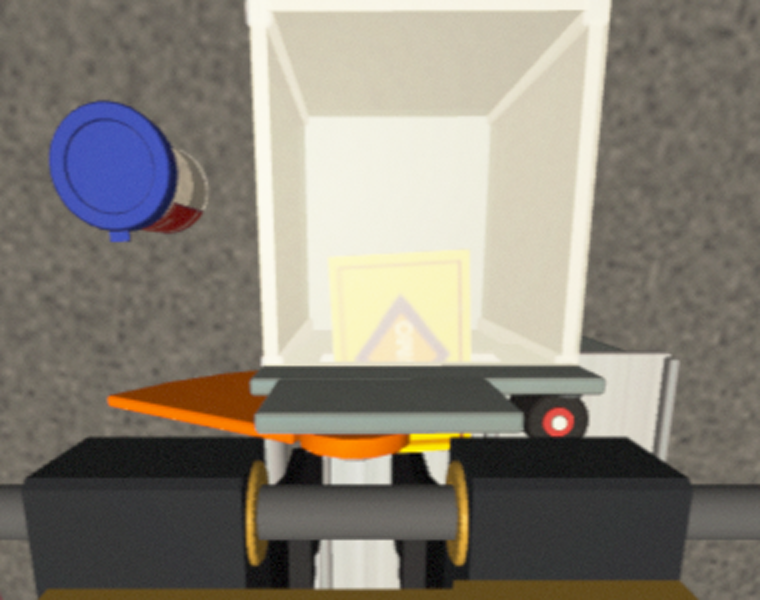

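The box keeps moving in, with its rear still visible at about (435,443). Forces are small, so I continue in short steps.

>>> carry_out --motion '[[[0.002,0.0003,0.0],0.0],[[0.004,0.0006,0.0],0.0],[[0.006,0.001,0.0],0.0]]'

```text
time: 6.7
position: [0.5918, -0.1094, 0.0791]
tool_rot: [2.398, -2.03, 0.0]
ft_force: [-2.4, -2.7, 0.8]
grip_width: 0.229
```

>>> carry_out --motion '[[[0.002,0.0003,0.0],0.0],[[0.004,0.0006,0.0],0.0],[[0.006,0.001,0.0],0.0]]'

```text
time: 7.0
position: [0.5978, -0.1084, 0.0791]
tool_rot: [2.398, -2.03, 0.0]
ft_force: [-1.7, -3.8, -0.2]
grip_width: 0.232
```

```bash
python3 - <<'E'
from h import *
report()
d=shot("w6","wrist"); t=shot("t6","top")
a=cv2.resize(d["pixels"][0:300,140:520],None,fx=1.5,fy=1.5,interpolation=cv2.INTER_CUBIC)
cv2.imwrite("pics/w6.png",a)
E
```

```text
t 7.0 tool chute [-0.023   0.0162] z 0.0791 F chute [-2.31 -3.42] Fz -0.17 grip 0.232 rot [ 2.398 -2.03   0.   ]
```

View pics/w6.png

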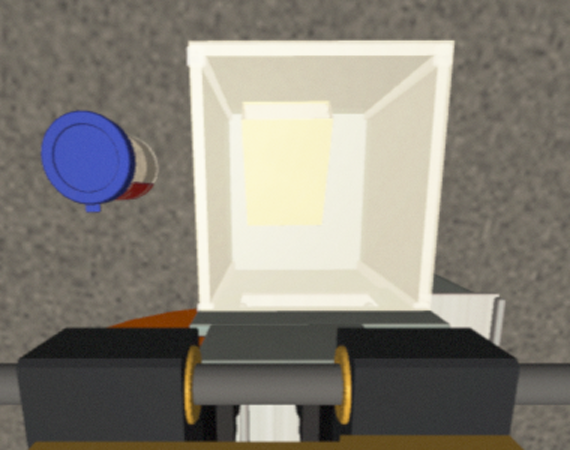

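The box has dropped: it lies on the bin floor at about (285,165). I retreat along the bar, let the flap shut gently, and then rise.

>>> carry_out --motion '[[[-0.01,-0.0017,0.0],0.0],[[-0.02,-0.0034,0.0],0.0],[[-0.03,-0.005,0.0],0.0],[[-0.04,-0.0068,0.0],0.0],[[-0.05,-0.0085,0.0],0.0],[[-0.06,-0.01,0.0],0.0],[[-0.069,-0.0117,0.0],0.0],[[-0.068,-0.018,0.0],0.0],[[-0.067,-0.024,0.0],0.0],[[-0.066,-0.03,0.0],0.0],[[-0.065,-0.036,0.0],0.0],[[-0.064,-0.042,0.0],0.0],[[-0.063,-0.048,0.0],0.0],[[-0.062,-0.054,0.0],0.0],[[-0.061,-0.06,0.0],0.0],[[-0.06,-0.064,0.0],0.0],[[-0.06,-0.064,0.0],0.0]]'

```text
time: 8.8
position: [0.5377, -0.1731, 0.079]
tool_rot: [2.397, -2.031, 0.0]
ft_force: [-1.1, 0.3, -0.1]
grip_width: 0.232
```

>>> carry_out --motion '[[[0.0,0.0,0.04],0.0],[[0.0,0.0,0.08],0.0],[[0.0,0.0,0.12],0.0],[[-0.03,-0.02,0.14],0.0],[[-0.06,-0.04,0.14],0.0],[[-0.06,-0.04,0.14],0.0],[[-0.06,-0.04,0.14],0.0],[[-0.06,-0.04,0.14],0.0]]'

```text
time: 9.6
position: [0.4781, -0.2113, 0.2189]
tool_rot: [-2.399, 2.028, 0.0]
ft_force: [0.6, 0.0, 0.3]
grip_width: 0.225
```

```bash
python3 - <<'E'
from h import *
report()
d=shot("w7","wrist"); cv2.imwrite("pics/w7.png",cv2.resize(d["pixels"][0:270,100:540],None,fx=1.8,fy=1.8,interpolation=cv2.INTER_CUBIC))
E
```

```text
t 9.6 tool chute [-0.1581 -0.0653] z 0.2189 F chute [ 0.62 -0.06] Fz 0.26 grip 0.225 rot [-2.399  2.028  0.   ]
```

View pics/w7.png

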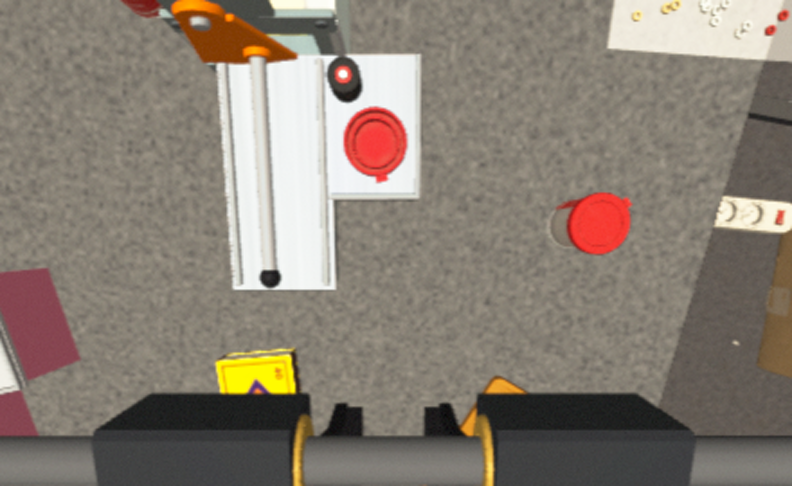

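The flap is shut, the deck is empty, and the drum, cap and vials stand where they were. As a last check I measure the box, ball and bystanders numerically in the top view.

```bash
python3 - <<'E'
from h import *
a=np.load("pics/top0.npz"); b=shot("t8","top"); c=shot("t9","top")
w=np.load("pics/w7.npz"); p=((270+.5)/1.8-.5+100,(278+.5)/1.8-.5); print("ball",np.round(RC.T@(cast(w,p,.09)[:2]-OC),4))
w=np.load("pics/w6.npz")
for uv in [(243,118),(331,118),(326,222),(246,226)]:
    q=((uv[0]+.5)/1.5-.5+140,(uv[1]+.5)/1.5-.5); print("box top corner",np.round(RC.T@(cast(w,q,.02)[:2]-OC),4))
def red(d,x0,x1,y0,y1,lo,hi):
    h=cv2.cvtColor(d["pixels"],cv2.COLOR_BGR2HSV); m=np.zeros(h.shape[:2],np.uint8); m[y0:y1,x0:x1]=cv2.inRange(h,lo,hi)[y0:y1,x0:x1]
    M=cv2.moments(m,True); return M["m10"]/M["m00"],M["m01"]/M["m00"]
for n,r in(("cap",(368,392,175,202,(0,150,120),(6,255,255))),("vred",(425,450,190,212,(0,150,120),(6,255,255))),("vblue",(295,322,145,165,(110,120,80),(130,255,255))),("drum",(362,374,168,184,(0,0,0),(180,255,60)))):
    print(n,np.round(red(a,*r),2),np.round(red(b,*r),2))
print("bin diff t8/t9",cv2.absdiff(b["pixels"],c["pixels"])[125:180,325:372].max())
cv2.imwrite("pics/t8.png",cv2.resize(b["pixels"][120:240,285:455],None,fx=4.7,fy=4.7,interpolation=cv2.INTER_CUBIC))
E
```

```text
ball [-0.1182  0.0024]
box top corner [0.0763 0.0271]
box top corner [ 0.0763 -0.0149]
box top corner [ 0.0274 -0.014 ]
box top corner [0.0255 0.0263]
cap [377.05 188.73] [377.15 188.78]Traceback (most recent call last):
  File "<stdin>", line 11, in <module>
  File "<stdin>", line 9, in red
ZeroDivisionError: float division by zero
```

```bash
python3 - <<'E'
from h import *
b=np.load("pics/t8.npz");c=np.load("pics/t9.npz")
print("bin diff",cv2.absdiff(b["pixels"],c["pixels"])[125:180,325:372].max())
cv2.imwrite("pics/t8.png",cv2.resize(b["pixels"][120:240,285:455],None,fx=4.7,fy=4.7,interpolation=cv2.INTER_CUBIC))
E
```

```text
bin diff 12
```

View pics/t8.png

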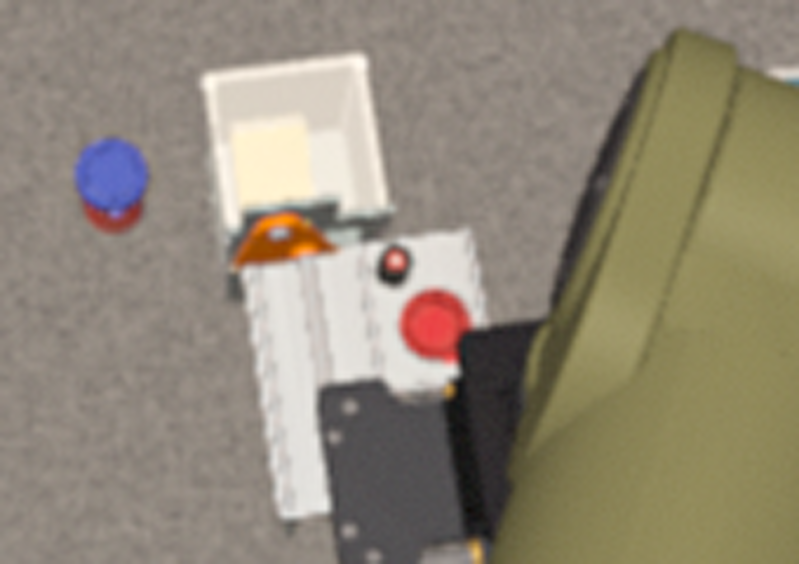

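The box lies flat on the bin floor at about (272,160). The flap is shut, and the drum, cap and blue vial are in place, so I hand in.

```bash
python3 -c "
from bench import ticket; print(ticket.close_job())"
```

```text
the job is handed in; nothing more can be done
None
```

The slide box is in the bin and the flap is shut. I handed the job in at about 9.7 s of the 35 s allowed; it reports no verdict.

**What I did:** I found the chute pose in the top and wrist pictures (fit residuals up to about 1 mm). One fingertip pressed the bar left until the flap was at about 0.77 rad, then opening the jaws pushed it a little further. The other fingertip pushed the box under the flap until it dropped. For the last stretch I raised the tool to about 79 mm so the gripper body cleared the tall front plate. I then backed out along the bar and let the flap close with the finger still on it.

**Last checks:**
- **Box:** It lies flat on the bin floor and looked at rest, since two pictures in a row differed only by noise.
- **Flap:** The bar's ball is back at y 2.4 mm, where it should be with the flap shut.
- **Bystanders:** The cap moved less than 0.2 pixel in the top view. By eye, the drum and both vials stand where they were.
- **Forces:** I saw no more than about 4.5 N on the tool at the end of each move; the tool is now clear of everything.

**Checks that failed:** My numeric comparison for the red vial, blue vial and drum did not run, because the arm hid the red vial in the top view and the script stopped there. I also could not read the flap angle or the contact forces for steps 1 and 2 directly. I judged those from the pictures and the wrist force.

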